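# Fit the sleeve mandrel in the brushing machine

### The job

Fit the straight mandrel with the two flats from the wooden stand into the inclined spindle of the green brushing machine: pull the keeper knob fully out, lower the mandrel in by hand without dropping it, its slots over the two dogs and its flange flat against the spindle nose, then push the knob fully home so that the fork lies over the flange. Leave the cone tool in its hole and the ceramic sleeves and the brush where they are.

Things in the scene. Friction and masses are not known exactly. Their poses are not given: they have to be found in the camera images.
- mandrel_grip (a point): Centre of the mandrel's aluminium grip hub: 46 mm wide, 55 mm long, two flats 38 mm apart facing own +y and -y. z runs from shank to hub. The mandrel (142 mm, 0.6 kg) starts upright in either hole of the stand. Along z from here: hub -27.5 to +27.5 mm, neck (34 mm dia.) down to -47.5, flange (60 mm dia.) to -59.5, taper shank (36 to 17 mm dia.) to -114.5.
- mandrel_seat (a point): Centre of the underside of the mandrel's flange, 59.5 mm below mandrel_grip along z, same axes. This face lands on the spindle nose. The 12 mm thick flange has two slots 15 mm wide, cut right through, at own +x and -x, from 20 mm radius outwards.
- mandrel: The same mandrel as a whole; its origin and axes are those of mandrel_seat.
- spindle_mouth (a point): Centre of the taper socket's mouth, level with the spindle nose's flat face. z points out along the spindle axis, 30 degrees from vertical, leaning to the machine's front. Socket 37.6 mm wide at the mouth, 60 mm deep. Two dogs on the face at own +x and -x: 12 mm wide, 9 mm high, radius 22 to 32 mm. Axes turn with the spindle. Seated, mandrel_seat is here, z parallel, x parallel either way round.
- spindle (a joint): Rotation of the spindle about its z axis, rad; limits -0.6 and 0.6, starts anywhere within 0.45 of 0 (at 0 the dogs lie up and down the slope). It is stiff to turn (0.5 N m) and stays where it is left.
- knob (a point): Centre of the grip of the black keeper knob on the machine's -y side: a horizontal round knob, axis along the machine's y, 26 mm diameter, 22 mm long there, with a 36 mm disc at its outer end. It moves along -y of machine as it is pulled out. 115 mm from the spindle axis when home, 188 mm above the table, with free air below and 40 mm to the housing.
- keeper (a joint): Pull of the keeper slide, m: 0 = home (starts there, fork over the mouth), 0.045 = out at the stop, mouth clear. A spring detent holds it at both ends: about 7 N starts it, then 2 N over the 35 mm between. The fork's two tines, 46 mm apart, lie 14.5 to 22 mm above the nose face: home, they keep the flange from entering; they pass over it only when the mandrel is fully seated.
- machine: The fixed green bench machine, turned up to 0.3 rad. Origin on the table under the mouth, x to its back, y to its left, z up; the mouth is 172 mm up. Housing 150 mm wide (y), sloping top face 2 mm below the nose face. Two rails 28 mm high stand on that face, 35 mm up and down the slope from the fork's centre line, from y = -30 to -75 mm.
- stand: Fixed wooden block 100 x 210 x 75 mm, origin at the centre of its underside, two holes 42 mm wide in its top at y = +55 and -55 mm. The two tools hang in them by their flanges, flange undersides 75 mm above the table.
- cone_flange (a point): Centre of the flange of the other taper tool, with the same shank and flange but a dark steel cone (52 mm wide, pointing up, top 60 mm above this point) in place of the hub. It must stay in its hole of the stand. z up along the tool.
- sleeve_a_mid (a point): Centre of a loose ceramic sleeve (tube) standing on the table, 60 mm diameter, 80 mm high. Leave alone.
- sleeve_b_mid (a point): Centre of another such sleeve, standing closer to the robot. Leave alone.
- brush: A hand brush lying on the table beyond the stand. Leave alone.
Mind the look-alikes: they are no part of the job. What is shaped like the mandrel but red is not meant.

How it is judged:
On the way, in this order (a step that is already met when the one before it is completed fails the run):
1. the keeper knob is pulled fully out (more than 40 mm) (value of joint keeper above 0.04 m), for 0.2 s.
2. the mandrel is seated in the spindle, slots over the dogs, with the knob still out (distance between mandrel_seat and spindle_mouth below 0.0035 m and angle between the z axis of mandrel_seat and the z axis of spindle_mouth, either way round below 0.06 rad and angle between the x axis of mandrel_seat and the x axis of spindle_mouth, either way round below 0.15 rad and value of joint keeper above 0.038 m), for 0.2 s.
3. the knob is pushed home (less than 4 mm) over the seated mandrel (distance between mandrel_seat and spindle_mouth below 0.0035 m and angle between the z axis of mandrel_seat and the z axis of spindle_mouth, either way round below 0.06 rad and angle between the x axis of mandrel_seat and the x axis of spindle_mouth, either way round below 0.15 rad and value of joint keeper below 0.004 m), for 0.2 s.
At the end, for the whole second after the job is handed in: The mandrel rests in the spindle: the centre of its flange's underside within 3.5 mm of the mouth's centre, axes within 0.06 rad, slots within 0.15 rad of the dogs, at rest; the keeper knob is within 4 mm of home; the cone tool, sleeves and brush lie within 30 mm of where they were (all of step 3 and linear speed of mandrel below 0.02 m/s and distance of each of cone_flange, sleeve_a_mid, sleeve_b_mid, brush from where it was at the start of the episode below 0.03 m); the robot touches nothing.
It fails at once if the cone tool moved more than 30 mm (distance of cone_flange from where it was at the start of the episode above 0.03 m).
It fails at once if a sleeve moved more than 30 mm (distance of sleeve_a_mid from where it was at the start of the episode above 0.03 m).
It fails at once if a sleeve moved more than 30 mm (distance of sleeve_b_mid from where it was at the start of the episode above 0.03 m).
It fails at once if the brush moved more than 30 mm (distance of brush from where it was at the start of the episode above 0.03 m).
It fails at once if the mandrel is dropped into the spindle (faster than 0.35 m/s within 50 mm of its seat) (distance between mandrel_seat and spindle_mouth below 0.05 m and linear speed of mandrel above 0.35 m/s).
It also fails if it takes over 67 s, if anything falls off the work surface, if the arm or the gripper's body presses on something with over 40 N, if the wrist force passes 120 N, or if a joint passes its speed limit or range.

### The arm

A 7-joint arm with a two-finger parallel gripper is mounted at the origin on the work surface. World frame = base frame: x ahead of the robot, y to its left, z up, the work surface at z = 0. Lengths are in m, angles in rad, forces in N, time in s.
With the tool pointing down it reaches from about 0.425 to 0.95 m from the base axis. Payload 4.7 kg.
Tool frame: the origin (TCP) lies between the finger pads; the fingertips stand 25 mm ahead of it and the grasp point (between the pads) lies 6 mm ahead of it; z points along the fingers, y is the line along which they close (so a half turn about z gives the same grasp; the last joint's range is limited). The gripper opens to 85 mm and grips with 20 to 120 N. Pads are 22 mm wide; open, the fingers measure 114 mm over their backs; the gripper's body (76 mm by 85 mm) begins 54 mm behind the grasp point. The pads swing forward as they close: fully open they stand 13 mm farther back than shut.
Start: joints at [-1.334, 0.469, -0.049, 1.532, 0.024, 1.141, -0.082], TCP at [0.177, 0.651, 0.256] pointing down, gripper open.
Joint ranges: [-2.59, 2.59], [-0.33, 1.99], [-1.39, 1.29], [0.1, 2.45], [-1.04, 4.18], [0.21, 1.99], [-2.66, 2.66]. Speed limits (rad/s): [2.57, 2.57, 3.14, 3.14, 3.14, 3.14, 3.14].

### API

Orientations are given as a 3x3 rotation matrix whose columns are the frame's x, y, z axes.
In Python, from rig import * gives the robot as it stands. Calls block until the motion is done:
- movep(position, orientation): joint-space move of the TCP to a pose.
- move_l(position, attitude=None, feed=0.15, until_force=None): straight line of the TCP; attitude=None keeps the orientation; feed is the mean speed in m/s. With until_force (N) it stops when the force on the tool has changed by that much, and returns True; else False.
- move_joints(angles): joint-space move.
- command_gripper(opening, newtons=None): finger opening in m; newtons is the grip in N (None keeps the last); returns when the fingers have stopped.
- sleep(seconds).
- inverse_kinematics(position, orientation): joint angles nearest the present ones, or None.
- sense(): the state.
- camera(name): name is "scene" or "top" or "wrist"; returns (picture, depth): 384x512x3 uint8, red, green, blue; 384x512 float32, m along the optical axis (not along the pixel's ray), 0 where there is no reading.
- camera_params(name): a dict with "K" (3x3 intrinsics, pixels), "position" and "rotation" of the camera in the world; the wrist camera has in their place "tool_from_camera" (4x4, takes a point from camera to tool coordinates, whose origin is the TCP and whose axes are the flange's). Camera axes: x right, y down, z forward; pixel columns grow to the right and rows downward; lengths in m; the calibration is good to about 2 mm. A picture is of the moment at which its call begins: read the wrist's pose just before it. camera_params takes no time and is no camera call.
A pose or a line that the arm cannot do raises Unreachable and nothing moves.
- finish_job(): hands the job in; it is judged then, once.
The state is a dict: "time_s": time; "joint_pos": joint angles; "qd": joint speeds; "joint_efforts": joint torques, N m; "position": TCP position; "tcp_rot": TCP orientation; "wrist_force": force on the tool from outside, world axes, zero at the start; "ft_torque": the same for the moment, N m; "finger_gap": finger opening in m; "gripper_force": force on a finger pad.
Only numpy, scipy, OpenCV 4.12 (cv2) and the standard library are available. Lean on these libraries where they do the work, as an engineer would, in place of code of your own. Each camera call takes 0.05 s, during which the arm holds its last target. There are 200 camera calls.

## Working session

There is one attempt and no reset: what is moved stays moved. The work goes in short steps, each a Python script; the robot and the scene stay as the last script left them, time stands still between calls to the robot, and variables do not carry over. Pictures are saved under pics/ and viewed, at most 10 in all, crops included, and the job is handed in when it is done.

```bash
mkdir -p pics; ls
python3 - <<'E'
from rig import *
import cv2,numpy as np
for n in("scene","top"):
    p,d=camera(n); np.savez(f"pics/{n}0.npz",p=p,d=d)
    cv2.imwrite(f"pics/{n}0.png",p[:,:,::-1]); c=camera_params(n); print(n,c)
print(camera_params("wrist")); s=sense(); print(s)
a=cv2.imread("pics/scene0.png");b=cv2.imread("pics/top0.png")
cv2.imwrite("pics/both.png",np.hstack([a,b])[:, :])
E
```

```text
pics
scene {'K': array([[364.91710175,   0.        , 254.56141494],
       [  0.        , 364.91710175, 192.08259942],
       [  0.        ,   0.        ,   1.        ]]), 'position': array([0.93985563, 0.5370882 , 0.5921144 ]), 'rotation': array([[-0.77038388,  0.37353815, -0.51669907],
       [ 0.63750513,  0.43884395, -0.63324813],
       [-0.00979208, -0.81724246, -0.57621079]])}
top {'K': array([[359.764679  ,   0.        , 252.92323156],
       [  0.        , 359.764679  , 185.40961478],
       [  0.        ,   0.        ,   1.        ]]), 'position': array([0.40473368, 0.03632001, 1.02112653]), 'rotation': array([[ 0.00311178, -0.99049923,  0.13748307],
       [-0.99982815, -0.00559429, -0.01767413],
       [ 0.01827534, -0.13740444, -0.99034642]])}
{'K': array([[297.27679302,   0.        , 258.24622271],
       [  0.        , 297.27679302, 191.72987128],
       [  0.        ,   0.        ,   1.        ]]), 'tool_from_camera': array([[-1.71852913e-05, -9.60334070e-01, -2.78852064e-01,
         7.04223294e-02],
       [ 9.99999952e-01,  6.99477449e-05, -3.02520597e-04,
        
[... 318 characters left out ...]
9288]), 'qd': array([-0.00096354, -0.00144506,  0.00196514, -0.00394678,  0.0023189 ,
        0.00186919, -0.00015009]), 'joint_efforts': array([ 6.13102329e-04, -5.11519289e+01, -4.72679862e-02, -2.38389158e+01,
        1.07494023e-02,  4.41168202e-03, -2.52324907e-05]), 'position': array([0.17717137, 0.65080806, 0.25536118]), 'tcp_rot': array([[-9.64892199e-01,  2.62645924e-01, -4.02827973e-04],
       [ 2.62646221e-01,  9.64890579e-01, -1.77014160e-03],
       [-7.62355601e-05, -1.81379707e-03, -9.99998352e-01]]), 'wrist_force': array([0.16393003, 0.86842441, 0.10677184]), 'ft_torque': array([ 0.02480334, -0.03600854,  0.02032213]), 'gripper_force': 0.0, 'finger_gap': 0.08522133804181388}
```

View pics/scene0.png

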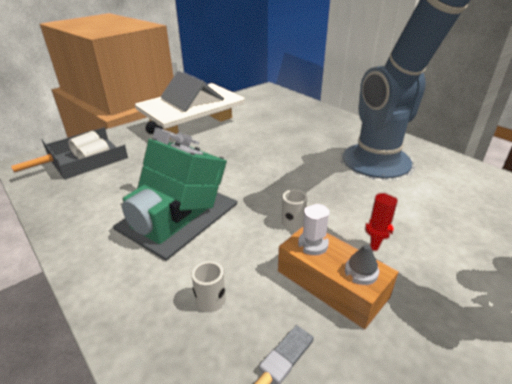

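View pics/top0.png

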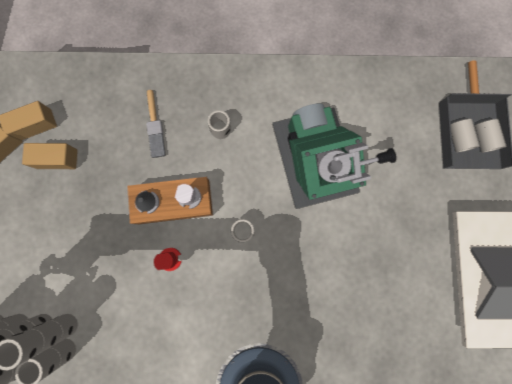

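```bash
cat > h.py <<'E'
from rig import *
import cv2,numpy as np
from scipy.spatial.transform import Rotation as Ro
def pose(n):
    c=camera_params(n)
    if n=="wrist":
        s=sense();T=np.eye(4);T[:3,:3]=s["tcp_rot"];T[:3,3]=s["position"];T=T@c["tool_from_camera"]
        return c["K"],T[:3,:3],T[:3,3]
    return c["K"],c["rotation"],c["position"]
def shot(n,name=None):
    K,R,t=pose(n); p,d=camera(n)
    if name: np.savez(f"pics/{name}.npz",p=p,d=d,K=K,R=R,t=t); cv2.imwrite(f"pics/{name}.png",p[:,:,::-1])
    return p,d,K,R,t
def cloud(d,K,R,t):
    v,u=np.mgrid[:d.shape[0],:d.shape[1]]
    return (np.stack([(u-K[0,2])/K[0,0],(v-K[1,2])/K[1,1],np.ones_like(d)],-1)*d[...,None])@R.T+t
def ray(K,R,t,u,v):
    r=R@np.array([(u-K[0,2])/K[0,0],(v-K[1,2])/K[1,1],1.]); return t,r/np.linalg.norm(r)
def plane(K,R,t,u,v,z):
    o,r=ray(K,R,t,u,v); return o+r*(z-o[2])/r[2]
def proj(K,R,t,P):
    q=(np.asarray(P)-t)@R; return q[...,:2]/q[...,2:]*K[0,0]+K[:2,2]
def tri(rays):
    A=np.zeros((3,3));b=np.zeros(3)
    for o,r in rays:
        M=np.eye(3)-np.outer(r,r);A+=M;b+=M@o
    return np.linalg.solve(A,b)
E
python3 - <<'E'
import cv2,numpy as np
from h import cloud
from rig import camera_params
C={}
for n in("top","scene"):
    z=np.load(f"pics/{n}0.npz");c=camera_params(n);p,d=z["p"],z["d"];X=cloud(d,c["K"],c["rotation"],c["position"]);C[n]=(p,X)
    hsv=cv2.cvtColor(p,cv2.COLOR_RGB2HSV).astype(int);H,S,V=hsv[...,0],hsv[...,1],hsv[...,2]
    near=(X[...,0]>.3)&(X[...,0]<1)&(abs(X[...,1])<.5)&(X[...,2]>.02)&(d>0)
    def st(nm,m):
        P=X[m&near]; 
        if len(P): print(n,nm,len(P),"med",np.median(P,0).round(3),"lo",np.percentile(P,3,0).round(3),"hi",np.percentile(P,97,0).round(3))
    green=(H>60)&(H<95)&(S>90)
    st("green",green); st("orange",(H>5)&(H<25)&(S>120)&(X[...,2]<.12)); st("red",((H<4)|(H>175))&(S>150))
    dark=(V<45)&(X[...,2]>.15); st("dark hi",dark&(X[...,1]<-.1))
    lightg=(S<50)&(V>110)
    st("mandrel top",lightg&(X[...,2]>.135)&(X[...,1]>.1))
    st("cone", (S<60)&(X[...,2]>.1)&(X[...,1]>.15)&(V<110))
    st("sleeve",(S<60)&(X[...,2]>.065)&(X[...,2]<.09))
    # green top face plane by RANSAC-free fit
    # knob: dark region
    q=X[dark&near&(X[...,1]<-.1)]
    if len(q): print(np.round(q[:40:4],3).tolist())
a=cv2.resize(C["top"][0][90:220,270:400],(520,520),interpolation=3); b=cv2.resize(C["scene"][0][175:325,265:405],(280,300),interpolation=3)
b=np.vstack([b,cv2.resize(C["scene"][0][110:260,110:250],(280,220),interpolation=3)])
cv2.imwrite("pics/crop1.png",np.hstack([a,b])[:,:,::-1])
E
```

```text
top green 2686 med [ 0.612 -0.134  0.146] lo [ 0.511 -0.222  0.099] hi [ 0.713 -0.085  0.197]
top orange 2109 med [0.488 0.242 0.075] lo [0.443 0.139 0.051] hi [0.549 0.34  0.078]
top red 439 med [0.346 0.228 0.14 ] lo [0.318 0.213 0.065] hi [0.369 0.252 0.145]
top dark hi 161 med [ 0.59  -0.294  0.199] lo [ 0.579 -0.307  0.195] hi [ 0.605 -0.275  0.205]
top mandrel top 284 med [0.502 0.186 0.162] lo [0.483 0.169 0.148] hi [0.524 0.205 0.165]
top cone 315 med [0.489 0.288 0.119] lo [0.47  0.169 0.102] hi [0.511 0.31  0.142]
top sleeve 613 med [0.502 0.12  0.081] lo [ 0.393 -0.083  0.067] hi [0.737 0.285 0.089]
[[0.608, -0.3, 0.197], [0.606, -0.298, 0.195], [0.604, -0.305, 0.202], [0.602, -0.3, 0.201], [0.601, -0.29, 0.196], [0.6, -0.299, 0.197], [0.599, -0.306, 0.204], [0.597, -0.288, 0.201], [0.597, -0.298, 0.2], [0.596, -0.304, 0.208]]
scene green 5051 med [ 0.636 -0.102  0.123] lo [ 0.531 -0.21   0.028] hi [ 0.721 -0.08   0.193]
scene orange 4619 med [0.535 0.263 0.073] lo [0.449 0.152 0.024] hi [0.557 0.35  0.075]
scene red 993 med [0.358 0.245 0.1  ] lo [0.331 0.221 0.031] hi [0.372 0.26  0.142]
scene dark hi 72 med [ 0.603 -0.295  0.195] lo [ 0.589 -0.302  0.183] hi [ 0.611 -0.281  0.2  ]
scene mandrel top 522 med [0.512 0.196 0.16 ] lo [0.486 0.173 0.137] hi [0.527 0.209 0.162]
scene cone 525 med [0.503 0.304 0.115] lo [0.487 0.284 0.101] hi [0.515 0.32  0.139]
scene sleeve 1690 med [0.528 0.118 0.079] lo [ 0.397 -0.143  0.066] hi [0.751 0.322 0.088]
[[0.596, -0.304, 0.203], [0.587, -0.301, 0.199], [0.596, -0.301, 0.198], [0.588, -0.295, 0.198], [0.601, -0.297, 0.198], [0.594, -0.288, 0.199], [0.605, -0.301, 0.195], [0.598, -0.291, 0.197], [0.589, -0.276, 0.199], [0.605, -0.295, 0.195]]
```

View pics/crop1.png

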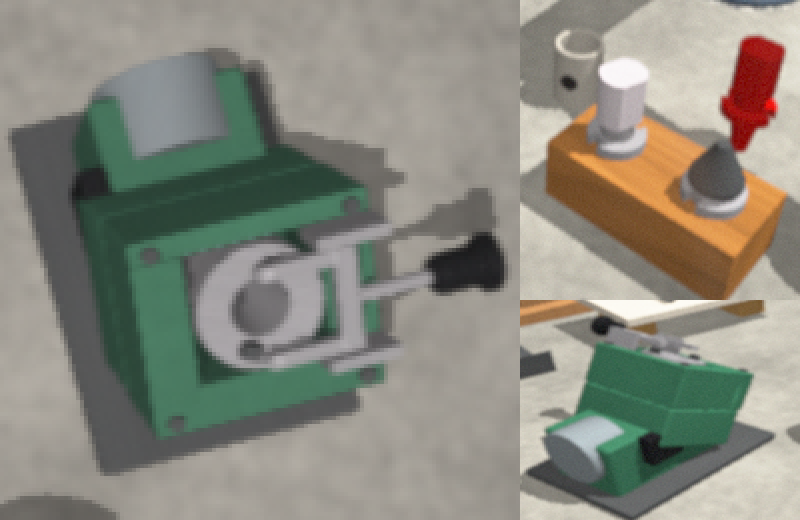

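The mandrel candidates, by scene pixel:
- White hub with flats at (316,222). It stands in the stand hole and its top is at 0.162, which fits.
- Dark cone at (363,262), which is the cone tool.
- Red one at (381,220), off the stand, a look-alike.

The crop confirms the white one. The knob is at top (388,156), and the mouth is at about top (335,166).

Run:
```python
from h import *
K,R,t=pose("top")
m=plane(K,R,t,335.5,165.7,.172); k=plane(K,R,t,270+447/4,90+268/4,.192)
e=m-k; e[2]=0; print("mouth",m,"knob",k,np.linalg.norm(e)); y=e/np.linalg.norm(e); x=np.cross(y,[0,0,1]); print("yaw",np.arctan2(x[1],x[0]))
# plate yaw check by green top face normal
z=np.load("pics/top0.npz");X=cloud(z["d"],K,R,t);hsv=cv2.cvtColor(z["p"],cv2.COLOR_RGB2HSV)
g=(hsv[...,0]>60)&(hsv[...,0]<95)&(hsv[...,1]>90)&(np.linalg.norm(X[...,:2]-m[:2],axis=2)<.075);P=X[g]
for i in range(8):
    c=P.mean(0);n=np.linalg.svd(P-c)[2][2];n*=np.sign(n[2]);r=(P-c)@n;P=P[abs(r)<max(.003,1.5*r.std())]
print("normal",n,len(P),"tilt",np.degrees(np.arccos(n[2])),"yaw",np.arctan2(-n[1],-n[0]))
mz=np.array([*m[:2],0]);print("face z at mouth",c[2]-((m-c)[:2]@n[:2])/n[2])
yaw=np.arctan2(x[1],x[0])
for s in(1,-1):
    Rt=np.column_stack([-s*y,-s*np.cross([0,0,1],y)*-1,[0,0,-1]]); Rt[:,1]=np.cross(Rt[:,2],Rt[:,0])
    print(s,inverse_kinematics(k+[0,0,.12],Rt))
    a=np.radians(30);zt=x*.5-np.array([0,0,np.cos(a)]); 
    xt=-s*y; print("seat variant fingers along y:", end="")
    for xx in (np.cross(y,zt),-np.cross(y,zt)):
        print(inverse_kinematics(m-zt*.2,np.column_stack([xx,np.cross(zt,xx),zt])))
```

```text
mouth [ 0.57172755 -0.17787237  0.172     ] knob [ 0.58949771 -0.28346516  0.192     ] 0.10707761233588829
yaw 0.1667272559609066
normal [-0.48163006 -0.12842146  0.8669143 ] 964 tilt 29.89798228763477 yaw 0.26057676353041487
face z at mouth 0.16981057777426808
1 [-0.31490323  0.5955114   1.11338414  1.55943874 -0.54474088  1.33017617
 -2.11200065]
seat variant fingers along y:[-0.61363181 -0.18274293  0.98528177  2.10091988 -0.18533809  0.70165678
  2.2512142 ]
[-0.81160514 -0.28092572  1.10434458  2.10365816  0.01043165  0.69834087
 -1.0739681 ]
-1 [-0.19803665  0.49968218  0.87221562  1.55360043 -0.3938572   1.27341653
  0.89730572]
seat variant fingers along y:[-0.61363181 -0.18274293  0.98528177  2.10091988 -0.18533809  0.70165678
  2.2512142 ]
[-0.81160514 -0.28092572  1.10434458  2.10365816  0.01043165  0.69834087
 -1.0739681 ]
```

Run:
```python
from h import *
yaw=.25; y=np.array([-np.sin(yaw),np.cos(yaw),0])
Rt=np.column_stack([y,np.cross([0,0,-1],y),[0,0,-1]])
movep(np.array([.597,-.287,.32]),Rt); print(sense()["time_s"],sense()["position"],sense()["joint_pos"])
p,d,K,R,t=shot("wrist","w1"); X=cloud(d,K,R,t)
hsv=cv2.cvtColor(p,cv2.COLOR_RGB2HSV); dk=(hsv[...,2]<50)&(X[...,2]>.16)&(X[...,2]<.22)&(d>0)
P=X[dk];print(len(P),np.percentile(P,[2,50,98],axis=0).round(4)); Pm=(P-[.572,-.178,0]); 
xm=np.array([np.cos(yaw),np.sin(yaw),0]); print("machine x,y",np.percentile(Pm@xm,[2,50,98]),np.percentile(Pm@y,[2,50,98]))
for a in np.arange(-.14,-.08,.004):
    b=abs(Pm@y-a)<.002
    if b.sum()>3: print(round(a,3),b.sum(),np.percentile((Pm@xm)[b],[3,50,97]).round(4),Pm[b][:,2].max().round(4))
```

```text
3.6833 [ 0.59750756 -0.28609231  0.3198099 ] [-0.17763658  0.50367377  0.85089152  1.52060346 -0.38715124  1.29372566
  0.96985861]
1623 [[ 0.5487 -0.3106  0.1663]
 [ 0.5914 -0.2917  0.1997]
 [ 0.6093 -0.1708  0.2063]]
machine x,y [-0.02323477 -0.00910895  0.02186148] [-0.1332211  -0.11518548  0.01265143]
-0.136 8 [-0.0228 -0.0143 -0.0072] 0.2056
-0.132 168 [-0.0241 -0.0083  0.0071] 0.2078
-0.128 200 [-0.025  -0.0083  0.007 ] 0.2074
-0.124 210 [-0.0226 -0.0083  0.0055] 0.206
-0.12 132 [-0.0198 -0.0088  0.0027] 0.2026
-0.116 128 [-0.0205 -0.0087  0.002 ] 0.2024
-0.112 123 [-0.0198 -0.0083  0.0026] 0.2027
-0.108 129 [-0.0205 -0.0091  0.0019] 0.2027
-0.104 141 [-0.0211 -0.009   0.0024] 0.2029
-0.1 147 [-0.02   -0.009   0.0017] 0.2022
-0.096 122 [-0.0181 -0.0087  0.    ] 0.2001
```

View pics/w1.png

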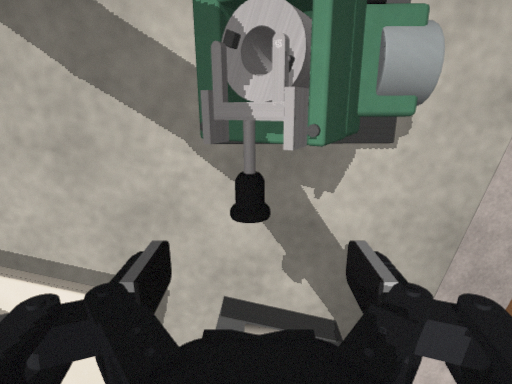

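```bash
cat >> h.py <<'E'
yaw=.25; xm=np.array([np.cos(yaw),np.sin(yaw),0]); ym=np.array([-np.sin(yaw),np.cos(yaw),0]); zm=np.array([0,0,1.])
mouth=np.array([.5705,-.1722,.172]); ax=-.5*xm+np.cos(np.pi/6)*zm   # spindle axis
Rk=np.column_stack([ym,np.cross(-zm,ym),-zm])
knob0=np.array([.5902,-.2858,.195])
def Rs(flip,phi):   # tool along -ax, tool x = flip * (up-slope dir rotated by phi about ax)
    up=np.cross(ym,ax); up=np.cos(phi)*up+np.sin(phi)*np.cross(ax,up)
    return np.column_stack([flip*up,np.cross(-ax,flip*up),-ax])
E
python3 - <<'E'
from h import *
print(np.cross(ym,ax))
move_l(knob0,Rk,feed=.12); command_gripper(.02,60); s=sense();print(s["finger_gap"],s["gripper_force"],s["position"],s["time_s"])
f0=s["wrist_force"]
print(move_l(knob0-ym*.0475,feed=.04,until_force=30)); s=sense();print(s["position"],(s["position"]-knob0)@ym,s["wrist_force"]-f0,s["time_s"])
command_gripper(.085); p=sense()["position"]; move_l(p+[0,0,.13],feed=.2)
print(sense()["time_s"])
for f in(1,-1):
  for phi in(-.45,0,.45):
    for h in(.0655,.14,.2):
      q=inverse_kinematics(mouth+ax*h,Rs(f,phi));print(f,phi,h,None if q is None else q.round(2))
E
```

```text
[0.83910277 0.21425811 0.5       ]
0.023877936019041247 59.16146636707708 [ 0.58969913 -0.28615464  0.19542672] 5.5167
False
[ 0.60115272 -0.32956588  0.19535675] -0.04511505176254581 [-2.35926899  5.65996209  5.19010674] 6.8583
8.275
1 -0.45 0.0655 [-0.38  0.26  0.92  2.14 -0.99  0.67 -0.54]
1 -0.45 0.14 [-0.72  0.08  1.27  2.12 -0.7   0.73 -0.77]
1 -0.45 0.2 [-0.61 -0.15  1.03  2.08 -0.29  0.74 -1.16]
1 0 0.0655 [-0.43  0.28  1.    2.14 -1.02  0.7  -0.05]
1 0 0.14 [-0.67  0.07  1.2   2.12 -0.68  0.72 -0.34]
1 0 0.2 [-0.69 -0.18  1.09  2.09 -0.23  0.74 -0.75]
1 0.45 0.0655 [-0.37  0.26  0.91  2.14 -0.98  0.67  0.36]
1 0.45 0.14 [-0.53  0.06  1.04  2.12 -0.65  0.7   0.08]
1 0.45 0.2 [-0.51 -0.12  0.95  2.08 -0.34  0.75 -0.21]
-1 -0.45 0.0655 [-0.04  0.2   0.5   2.13 -0.84  0.58  2.46]
-1 -0.45 0.14 [-0.28  0.05  0.78  2.11 -0.62  0.68  2.29]
-1 -0.45 0.2 [-0.4  -0.1   0.86  2.08 -0.38  0.76  2.07]
-1 0 0.0655 [ 0.93  0.25 -0.61  2.08 -0.36  0.45  2.48]
-1 0 0.14 [ 1.03  0.11 -0.62  2.05 -0.45  0.63  2.57]
-1 0 0.2 [-0.26 -0.08  0.73  2.08 -0.42  0.77  2.55]
-1 0.45 0.0655 [ 1.21  0.33 -0.96  2.06 -0.03  0.44  2.63]
-1 0.45 0.14 None
-1 0.45 0.2 None
```

Run:
```python
from h import *
movep(mouth+ax*.14,Rs(1,0)); sleep(.2); print(sense()["time_s"],sense()["position"]-mouth-ax*.14)
p,d,K,R,t=shot("wrist","w2"); X=cloud(d,K,R,t)
M=np.column_stack([np.cross(ym,ax),ym,ax]); L=(X-mouth)@M   # coordinates in slope frame: x up slope, y, z out
np.save("pics/L2.npy",L); print("mouth px",proj(K,R,t,mouth))
g=(d>0)&(np.hypot(L[...,0],L[...,1])<.045)
for lo in np.arange(-.008,.016,.002):
    b=g&(L[...,2]>lo)&(L[...,2]<=lo+.002); print(round(lo,3),b.sum(),L[b].mean(0).round(4) if b.sum() else "")
c=p[40:360,90:430]; cv2.imwrite("pics/w2c.png",cv2.resize(c,None,fx=1.8,fy=1.8,interpolation=cv2.INTER_CUBIC)[:,:,::-1])
```

```text
9.7083 [ 0.00053338 -0.00047614  0.00028902]
mouth px [257.66916952 188.88960513]
-0.008 101 [-0.0032  0.0021 -0.0069]
-0.006 122 [-0.0078  0.0042 -0.0049]
-0.004 238 [-0.0017  0.0119 -0.0029]
-0.002 665 [-0.0004  0.0063 -0.0007]
0.0 3753 [ 0.0017 -0.0032  0.0009]
0.002 238 [0.0035 0.0033 0.0023]
0.004 15 [-0.0032  0.0005  0.0049]
0.006 22 [-0.0053  0.0007  0.0069]
0.008 199 [ 0.0032 -0.0044  0.0093]
0.01 104 [-0.0003 -0.003   0.0105]
0.012 0 
0.014 0
```

View pics/w2c.png

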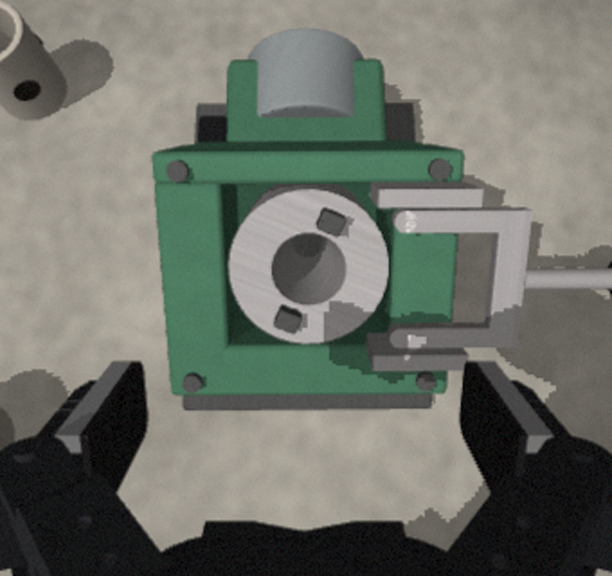

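Run:
```python
from h import *
z=np.load("pics/w2.npz");L=np.load("pics/L2.npy");p=z["p"];K,R,t=z["K"],z["R"],z["t"]
M=np.column_stack([np.cross(ym,ax),ym,ax])
g=cv2.cvtColor(p,cv2.COLOR_RGB2HSV)
r=np.hypot(L[...,0]+.000,L[...,1]+.0035)
f=(abs(L[...,2]-.001)<.003)&(r>.022)&(r<.042)&(g[...,1]<60)
P=L[f]
for i in range(5):
    A=np.c_[P[:,:2],np.ones(len(P))];c=np.linalg.lstsq(A,P[:,2],rcond=None)[0];e=P[:,2]-A@c;P=P[abs(e)<2*e.std()]
print("plane z=ax+by+c",c,len(P),e.std())
def onface(u,v,h=0):
    o,rr=ray(K,R,t,u,v);o=(o-mouth)@M;rr=rr@M;return (o+rr*(h-o[2])/rr[2])[:2]
# disc outer contour: grey vs green
m=((g[...,1]<80)&(np.hypot(L[...,0],L[...,1])<.058)&(L[...,2]>-.006)&(L[...,2]<.012)).astype(np.uint8)
m[:, 300:]=m[:,300:]
cs,_=cv2.findContours(cv2.morphologyEx(m,cv2.MORPH_OPEN,np.ones((5,5))),0,1);k=max(cs,key=cv2.contourArea)
q=np.array([onface(*a,c[2]) for a in k[:,0].astype(float)])
for i in range(6):
    A=np.c_[2*q,np.ones(len(q))];s=np.linalg.lstsq(A,(q**2).sum(1),rcond=None)[0];rad=np.sqrt(s[2]+s[0]**2+s[1]**2);e=np.hypot(*(q-s[:2]).T)-rad;q=q[abs(e)<max(.0008,2*e.std())]
print("disc centre",s[:2],rad,len(q),e.std())
# bore: depth below face
rr=np.hypot(L[...,0]-s[0],L[...,1]-s[1])
b=((L[...,2]<c[2]-.004)&(rr<.03)).astype(np.uint8);cs,_=cv2.findContours(b,0,1);k=max(cs,key=cv2.contourArea)
q=np.array([onface(*a,c[2]) for a in k[:,0].astype(float)])
A=np.c_[2*q,np.ones(len(q))];w=np.linalg.lstsq(A,(q**2).sum(1),rcond=None)[0];print("bore",w[:2],np.sqrt(w[2]+w[0]**2+w[1]**2))
d=((L[...,2]>c[2]+.005)&(rr<.036)).astype(np.uint8);n,lab,st,ce=cv2.connectedComponentsWithStats(d)
for i in range(1,n):
    if st[i,4]>20:
        a=L[lab==i].mean(0);print("dog",st[i,4],a,onface(*ce[i],c[2]+.009))
```

```text
plane z=ax+by+c [-0.00034927  0.00341266  0.00089905] 3370 0.0005149376952905103
disc centre [ 0.00042071 -0.00320024] 0.03961292977339859 219 0.0003159980079893711
bore [ 0.00110566 -0.00312963] 0.01739312805069499
dog 168 [ 0.02537146 -0.01361112  0.00956891] [ 0.02544061 -0.01359144]
dog 157 [-0.02406325  0.00709452  0.00949044] [-0.02390043  0.00708378]
dog 14664 [ 0.01605792 -0.00360332  0.2018229 ] [-0.17711644 -0.01517022]
```

```bash
cat >> h.py <<'E'
mouth=mouth+np.column_stack([np.cross(ym,ax),ym,ax])@np.array([.0006,-.0032,.0009]); PHI=-.397
def Rd(a): # tool down, tool x at world angle a
    x=np.array([np.cos(a),np.sin(a),0]);return np.column_stack([x,np.cross(-zm,x),-zm])
E
python3 - <<'E'
from h import *
print(mouth)
for a in(-.8,0,.8): print(a,inverse_kinematics([.503,.188,.265],Rd(a)))
movep([.503,.188,.265],Rd(0)); sleep(.2); print(sense()["time_s"],sense()["position"])
p,d,K,R,t=shot("wrist","w3"); X=cloud(d,K,R,t)
c=p[60:330,100:420]; cv2.imwrite("pics/w3c.png",cv2.resize(c,None,fx=1.8,fy=1.8,interpolation=2)[:,:,::-1])
b=(d>0)&(X[...,2]>.157)&(X[...,2]<.168)&(np.hypot(X[...,0]-.503,X[...,1]-.188)<.05)
P=X[b];print("hub top",len(P),np.median(P[:,2]))
cs,_=cv2.findContours(b.astype(np.uint8),0,1);k=max(cs,key=cv2.contourArea);z=np.median(P[:,2])
q=np.array([plane(K,R,t,*a,z)[:2] for a in k[:,0].astype(float)])
r=cv2.minAreaRect((q*1000).astype(np.float32));print("rect",r,"area c",P.mean(0))
c0=np.array(r[0])/1000
for a in np.arange(0,180,10):
    n=np.array([np.cos(np.radians(a)),np.sin(np.radians(a))]);e=(q-c0)@n;print(a,round((e.max()-e.min())*1000,1),round((e.max()+e.min())*500,1),end=" | ")
f=(d>0)&(abs(X[...,2]-.087)<.003)&(np.hypot(*(X[...,:2]-c0).transpose(2,0,1))<.032)
print("\nflange",f.sum(),X[f].mean(0))
E
```

```text
[ 0.57135914 -0.1752833   0.17307942]
-0.8 [-0.89258127  0.25209459  0.55329139  1.87617816 -0.1512861   1.0546263
 -2.64924008]
0 [-0.80440774  0.24301753  0.44367579  1.87173805 -0.11918412  1.05264285
 -1.88374106]
0.8 [-1.29470203  0.39094234  1.12542711  1.89305953 -0.39494895  1.10568237
 -0.78647958]
11.3667 [0.50326055 0.18690079 0.26517405]
hub top 2444 0.16292647625242507
rect ((505.3658752441406, 187.39810180664062), (37.98088455200195, 46.89579391479492), 77.16957092285156) area c [0.50588286 0.1874365  0.16286965]
0 46.5 -0.2 | 10 46.8 0.1 | 20 46.9 0.1 | 30 46.6 0.1 | 40 46.6 0.2 | 50 45.7 0.2 | 60 43.8 0.2 | 70 40.6 0.1 | 80 39.0 0.0 | 90 42.2 0.3 | 100 44.5 0.3 | 110 45.6 0.3 | 120 45.9 0.3 | 130 46.2 0.0 | 140 46.3 0.1 | 150 46.8 -0.1 | 160 47.0 -0.0 | 170 46.8 -0.1 | 
flange 718 [0.51699149 0.19127159 0.08785279]
```

View pics/w3c.png

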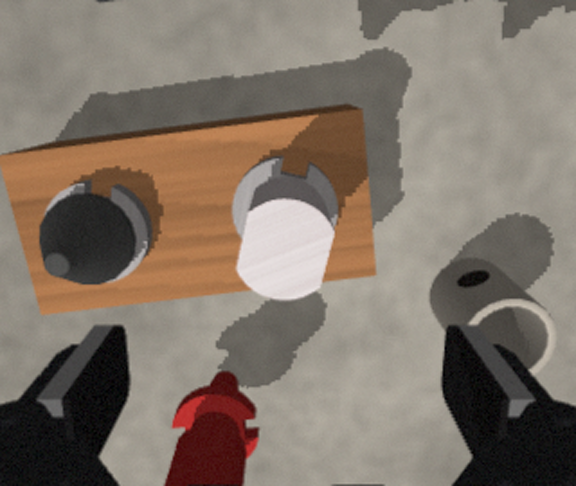

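The hub top is at crop (287,245). It measures 38 × 47 mm with its top at z 0.163, as described. The flats' normal is at 77°, so I'll grasp it now.

Run:
```python
from h import *
A=-.227; g=np.array([.5054,.1874,.1415])
move_l(g+[0,0,.07],Rd(A),feed=.15); move_l(g,feed=.1); command_gripper(.03,100)
s=sense();print("gap",s["finger_gap"],s["gripper_force"],s["position"]-g,s["time_s"])
move_l(g+[0,0,.14],feed=.15); s=sense();print("gap",s["finger_gap"],s["wrist_force"],s["joint_pos"].round(2))
pre=mouth+ax*(.0655+.10)
q=inverse_kinematics(pre,Rs(1,PHI));print(q)
movep(pre,Rs(1,PHI)); sleep(.3)
s=sense();print(s["time_s"],s["position"]-pre,s["finger_gap"],s["joint_pos"].round(2))
for h in(.0655,.09): print(inverse_kinematics(mouth+ax*h,Rs(1,PHI)))
p,d,K,R,t=shot("wrist","w4"); cv2.imwrite("pics/w4c.png",cv2.resize(p[60:384,100:420],None,fx=1.8,fy=1.8,interpolation=2)[:,:,::-1])
```

```text
gap 0.037006508531413775 100.87000250816345 [ 0.00017906 -0.00023407  0.00056129] 13.275
gap 0.03687197920867943 [-0.37605661  0.38655852 -8.41414201] [-0.84  0.23  0.49  1.85 -0.12  1.09 -2.1 ]
[-0.79871476 -0.06135756  1.27480379  2.1049758  -0.44755931  0.70489483
 -0.9380196 ]
16.0917 [ 2.90785485e-04  5.86315744e-04 -3.19829292e-05] 0.037027575786512654 [-0.8  -0.06  1.27  2.1  -0.45  0.71 -0.94]
[-0.37035562  0.26076568  0.9198356   2.13551924 -0.98715651  0.6770169
 -0.47997233]
[-0.59676763  0.29532586  1.23175354  2.13664237 -1.01891404  0.79095106
 -0.43732248]
```

View pics/w4c.png

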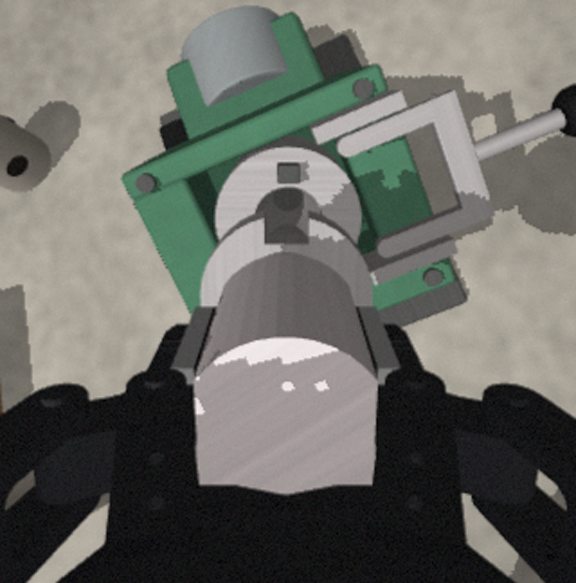

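Run:
```python
from h import *
z=np.load("pics/w4.npz");K,R,t,d,p=z["K"],z["R"],z["t"],z["d"],z["p"];X=cloud(d,K,R,t)
s=sense();Rt=s["tcp_rot"];T=(X-s["position"])@Rt
g=cv2.cvtColor(p,cv2.COLOR_RGB2HSV)
def onp(u,v,h):
    o,rr=ray(K,R,t,u,v);o=(o-s["position"])@Rt;rr=rr@Rt;return (o+rr*(h-o[2])/rr[2])[:2]
def rim(zc,tol,rad,c0,nm):
    rr=np.hypot(T[...,0]-c0[0],T[...,1]-c0[1])
    m=(d>0)&(abs(T[...,2]-zc)<tol)&(rr<rad+.006)&(g[...,1]<80)
    zz=np.median(T[...,2][m]); m=cv2.morphologyEx(m.astype(np.uint8),cv2.MORPH_OPEN,np.ones((3,3)))
    cs,_=cv2.findContours(m,0,1);q=np.vstack([[onp(*a,zz) for a in k[:,0].astype(float)] for k in cs])
    c=np.array(c0)
    for tl in(.006,.003,.0015,.0012):
        r=np.hypot(*(q-c).T);w=q[abs(r-rad)<tl];w=w[w[:,0]>c[0]-.0]
        A=np.c_[2*w,np.ones(len(w))]
        from scipy.optimize import least_squares
        c=least_squares(lambda c:np.hypot(*(w-c).T)-rad,c).x
    f=least_squares(lambda c:np.hypot(*(w-c[:2]).T)-c[2],[*c,rad]).x
    print(nm,"z",zz,"n",m.sum(),"c",c,"free",f,len(w)); return c
rim(.0535,.003,.030,(0,0),"flange")
rim(.1655,.004,.0396,(0,0),"nose")
# slot & dog centroid y
m=(d>0)&(abs(T[...,2]-.1565)<.0025)&(abs(T[...,0]-.027)<.008)&(abs(T[...,1])<.012);print("dog",m.sum(),T[m].mean(0))
m=(d>0)&(abs(T[...,2]-.0535)<.003)&(T[...,0]>.021)&(T[...,0]<.0275)
e=T[m];print("slot edges y",e[e[:,1]<0][:,1].max(),e[e[:,1]>0][:,1].min())
# mouth normal tilt of the flange top
m=(d>0)&(abs(T[...,2]-.0535)<.004)&(np.hypot(T[...,0],T[...,1])<.028)&(T[...,0]>.019);P=T[m];c=np.linalg.lstsq(np.c_[P[:,:2],np.ones(len(P))],P[:,2],rcond=None)[0];print("flange tilt",c)
```

```text
flange z 0.05464238692843568 n 1869 c [-0.00077911 -0.00040713] free [-0.00014744 -0.00040869  0.02953379] 119
nose z 0.16532289337209288 n 2078 c [-0.00041021  0.00086879] free [2.68037929e-05 8.68589277e-04 3.92533179e-02] 115
dog 138 [0.02656226 0.00090792 0.15651893]
slot edges y -0.008166176958191477 0.007377975193568107
flange tilt [-0.09052316 -0.0078009   0.05672581]
```

```bash
cat > ins.py <<'E'
from h import *
R0=Rs(1,PHI); s=sense(); f0=s["wrist_force"]
base=mouth+ax*.1655+R0@np.array([.0003,.0013,0])   # TCP with flange .0987 off the nose
def to(gap,feed,lim):
    r=move_l(base-ax*(.0987-gap),R0,feed=feed,until_force=lim); s=sense()
    print(gap,"hit",r,"err",((s["position"]-base)@R0-[0,0,.0987-gap]).round(4),"F tool",((s["wrist_force"]-f0)@R0).round(1),"gap",round(s["finger_gap"],4),round(s["time_s"],1)); return r
E
python3 - <<'E'
from ins import *
if not to(.045,.1,12):
  if not to(.015,.05,12):
    to(.0,.02,20)
shot("wrist","w5")
E
```

```text
0.045 hit False err [ 0.0004  0.0005 -0.0003] F tool [-0.5 -1.9 -1.7] gap 0.0373 16.8
0.015 hit False err [ 0.0003  0.0003 -0.0004] F tool [-0.3 -0.8 -0.8] gap 0.0369 17.6
0.0 hit False err [-0.0002 -0.     -0.0002] F tool [-2.6 -3.  -8.3] gap 0.0369 18.5
```

Run:
```python
from ins import *
f0=f0*0
to(-.003,.015,25)
s=sense(); p,d,K,R,t=shot("wrist","w6"); cv2.imwrite("pics/w6c.png",cv2.resize(p[60:384,100:420],None,fx=1.8,fy=1.8,interpolation=2)[:,:,::-1])
X=cloud(d,K,R,t);L=(X-mouth)@np.column_stack([np.cross(ym,ax),ym,ax]); T=(X-s["position"])@s["tcp_rot"]
for a,b in((.030,.039),(.022,.029)):
    r=np.hypot(L[...,0],L[...,1]);m=(d>0)&(r>a)&(r<b)&(T[...,0]>0)&(abs(L[...,2])<.02);h=np.histogram(L[...,2][m],np.arange(-.006,.022,.002));print(a,h[0])
```

```text
-0.003 hit True err [-0.001   0.0005 -0.0029] F tool [ 8.4  1.  -3.8] gap 0.0367 18.7
0.03 [   1    1 1092 1139   14   19   17   44    7   17    0    0    0]
0.022 [  0   0  45  65  27  27  54 210 272 876   2   0   0]
```

View pics/w6c.png

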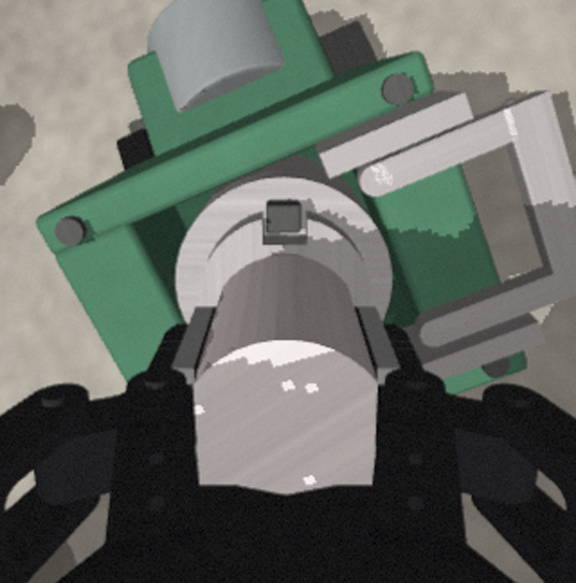

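The dog shows in the flange slot at crop (285,220), and the flange top is about 12 mm above the face, so the mandrel is seated. Next I'll release it and back off.

Run:
```python
from h import *
command_gripper(.085); sleep(.1); p=sense()["position"]; move_l(p+ax*.13,feed=.15); s=sense(); print(s["time_s"],s["position"])
p,d,K,R,t=shot("wrist","w7"); X=cloud(d,K,R,t);L=(X-mouth)@np.column_stack([np.cross(ym,ax),ym,ax])
r=np.hypot(L[...,0],L[...,1])
m=(d>0)&(r<.039)&(r>.032)&(abs(L[...,2])<.004);n=(d>0)&(r<.029)&(abs(L[...,2]-.012)<.003)&(L[...,0]>.018)
print("nose",m.sum(),np.median(L[m][:,2]),"flange top",n.sum(),np.median(L[n][:,2]))
P=L[n];print(np.linalg.lstsq(np.c_[P[:,:2],np.ones(len(P))],P[:,2],rcond=None)[0])
m=(d>0)&(L[...,2]>.083)&(L[...,2]<.092)&(r<.04);print("hub top",m.sum(),L[m].mean(0))
ko=knob0-ym*.0451
Rf=np.column_stack([-ym,np.cross(-zm,-ym),-zm])
for RR in(Rk,Rf):
  for q in(ko+[0,0,.12],ko,knob0): a=inverse_kinematics(q,RR);print(None if a is None else a.round(2))
g=cv2.cvtColor(p,cv2.COLOR_RGB2HSV);m=(g[...,2]<50)&(X[...,2]>.18)&(X[...,2]<.215)&(X[...,1]<-.28)&(d>0)
P=X[m]-knob0
print("knob y range", m.sum(), np.percentile(P@ym,[2,98]) if m.sum() else "")
```

```text
20.4333 [ 0.47325688 -0.19952386  0.33982454]
nose 984 -1.5728778145764188e-06 flange top 234 0.012469323014002751
[-0.01041221  0.05925488  0.01217667]
hub top 2343 [-0.00141144 -0.0008041   0.08749779]
[-0.02  0.51  0.71  1.46 -0.34  1.29  0.97]
[-0.01  0.62  0.7   1.6  -0.44  1.08  1.05]
[-0.07  0.56  0.67  1.68 -0.39  1.04  0.98]
[-0.23  0.68  1.16  1.47 -0.63  1.4  -1.94]
[-0.26  0.88  1.25  1.61 -0.86  1.3  -1.76]
[-0.33  0.79  1.2   1.69 -0.78  1.22 -1.84]
knob y range 1514 [-0.06903878 -0.03163914]
```

Run:
```python
from h import *
ko=knob0-ym*.0451
movep(ko+[0,0,.11],Rk); move_l(ko,feed=.12); command_gripper(.02,60); f0=sense()["wrist_force"]
print(sense()["time_s"],sense()["finger_gap"])
r=move_l(knob0+ym*.0015,feed=.04,until_force=30); s=sense(); print(r,(s["position"]-knob0)@ym,s["wrist_force"]-f0,s["time_s"])
command_gripper(.085); move_l(sense()["position"]+[0,0,.12],feed=.15); 
p,d,K,R,t=shot("wrist","w8"); X=cloud(d,K,R,t); g=cv2.cvtColor(p,cv2.COLOR_RGB2HSV)
m=(g[...,2]<50)&(X[...,2]>.18)&(X[...,2]<.215)&(X[...,1]<-.24)&(d>0)&(abs((X-knob0)@xm)<.03)
print("knob y (home: .012..-.026)",np.percentile((X[m]-knob0)@ym,[2,98])); print(sense()["time_s"])
```

```text
23.9083 0.024315206426893773
False -1.9623569763050223e-06 [ 0.74109454 -6.95703825  0.14445672] 25.225
knob y (home: .012..-.026) [-0.02432311  0.01358351]
26.8417
```

View pics/w8.png

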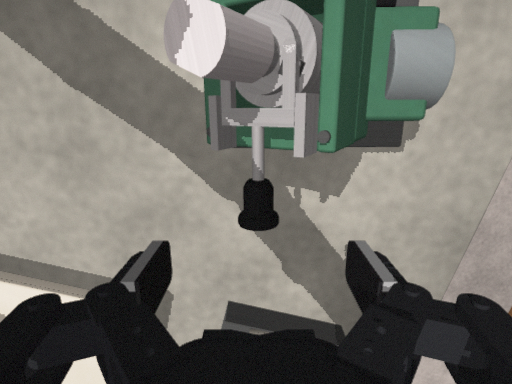

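The knob is home at (258,205) and the fork lies over the flange at (270,85). The arm is clear, so I'm handing in.

```bash
python3 -c "
from rig import *
print(finish_job())"
```

```text
the job is handed in; nothing more can be done
None
```

The mandrel is seated over the two dogs and the keeper knob is pushed home over its flange; I handed the job in after about 27 s, and the hand-in returned no verdict.

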